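# Turn the bowl spinner's platter onto its drive key and press it home

### The arm

A 6-joint arm with a two-finger parallel gripper is mounted at the origin on a cart in front of the work surface, level with it; the furniture and walls round the work are solid. World frame = base frame: x ahead of the robot, y to its left, z up, the work surface at z = 0. Lengths are in m, angles in rad, forces in N, time in s.
With the tool pointing down it reaches from about 0.35 to 0.85 m from the base axis. Payload 8.1 kg.
Tool frame: the origin (TCP) lies where the fingers leave the gripper's body, on its centre line; the fingertips stand 84 mm ahead of it and the grasp point (between the pads) lies 65 mm ahead of it; z points along the fingers, y is the line along which they close (so a half turn about z gives the same grasp; the last joint's range is limited). The gripper opens to 93 mm and grips with 3 to 60 N. Pads are 15 mm wide; open, the fingers measure 128 mm over their backs; the gripper's body (75 mm by 188 mm) begins 65 mm behind the grasp point.
Start: joints at [-1.339, 0.13, 1.488, -0, 1.523, -0.085], TCP at [0.187, -0.57, 0.303] pointing down, gripper open.
Joint ranges: [-2.96, 2.96], [-0.89, 2.26], [0.02, 2.5], [-1.34, 4.48], [0, 2.73], [-2.66, 2.66]. Speed limits (rad/s): [2.39, 2.39, 2.79, 3.14, 3.14, 3.14].

### API

Orientations are given as a rotation vector (axis times angle).
In Python, from plant import robot gives the robot as it stands.
- The arm moves only by the shell command python3 -m jog 'ROWS' [FORCE]. ROWS is text: rows parted by semicolons, each of 5 numbers parted by spaces: the opening, from 0 (shut) to 1 (fully open), then the shift along the tool's x, y, z in m, then the turn about the tool's z in degrees. A call has 1 to 10 rows; each row shifts and turns the commanded pose from where the row before left it, along the tool's axes as they then stand; what a row does not reach is not made up. A row lasts 1/12 s, in which the tool goes at most 41.7 mm and 7.16 degrees, less where a joint would pass 70% of its speed; a pose out of reach is approached as far as the arm can. A call with a gripper value outside its range is refused whole. The fingers move at their own pace and stop on an object; FORCE is the grip in N (left out, the last holds). Time passes only in rows, so rows that do not move let the fingers close. It gives the time, the measured TCP pose, the force, the opening and the grip force at its end, in the units of the state.
- robot.read_state(): the state, without advancing time (a new reading comes with each control period).
- robot.read_camera(name): name is "scene" or "top" or "wrist"; returns a dict with "color" (384x512x3 uint8, red, green, blue), "intrinsics" (3x3 intrinsics, pixels), "pose" (4x4, takes a point from camera to world coordinates); the wrist camera has in their place "tool_from_camera" (4x4, takes a point from camera to tool coordinates, whose origin is the TCP and whose axes are the flange's). Camera axes: x right, y down, z forward; pixel columns grow to the right and rows downward; lengths in m; the calibration is good to about 2 mm. The wrist camera is an equidistant fisheye: a pixel r from the principal point sees the ray r / f radians off the axis. A picture is of the moment at which its call begins: read the wrist's pose just before it. There is no depth.
- robot.close_job(): hands the job in; it is judged then, once.
The state is a dict: "t": time; "q": joint angles; "dq": joint speeds; "joint_torque": joint torques, N m; "tool_pos": TCP position; "orientation": TCP orientation; "force": force on the tool from outside, world axes, zero at the start; "wrist_torque": the same for the moment, N m; "opening": finger opening in m; "gripper_force": force on a finger pad.
Only numpy, scipy, OpenCV 4.12 (cv2) and the standard library are available. Lean on these libraries where they do the work, as an engineer would, in place of code of your own. Each camera call takes 0.05 s, during which the arm holds its last target. There are 200 camera calls.

### The job

The washed platter of the mask-bowl spinner has been put back on its spindle, but it rides high because the notch in its rim is not over the steel drive key. With a fingertip, push the platter round by one of its upright roller posts until the notch stands over the key, then press the platter down at its hub until it is fully home on the flange. Only push and press: do not pull the platter up, do not force it, and leave the other things on the worktop where they are.

Things in the scene. Friction and masses are not known exactly. Their poses are not given: they have to be found in the camera images.
- spinner: The bowl spinner: a low round white motor base, 185 mm across and 56 mm high, standing firmly on the worktop, with a small control pod (dial and rocker switch) on one side. Origin at the centre of its underside; the pod points along its -x. It does not move.
- drive: The dark grey drive flange on top of the spinner, a disc 168 mm across and 4 mm thick, with the steel drive key on it. Origin at the centre of its underside, on the spindle's upright axis, which is also the platter's axis; x points from the axis through the key. It is held by the motor's gears and does not turn.
- key (a point): A point on the crest of the drive key, 62 mm from the axis. The key is a round-topped steel bar lying radially on the flange: 8 mm wide, from 54 to 80 mm from the axis, its crest 9 mm above the flange's top face. Its outer 14 mm always stick out beyond the platter's rim and can be seen from above; the rest lies under the platter until the notch is over it.
- platter: The white platter: a disc 132 mm across and 8 mm thick with one notch in its rim, a domed hub at the centre, a dark anti-slip mat round the hub and three upright roller posts that hold a bowl's foot. Origin on the axis, at its underside; its x points from the axis through the middle of the notch. Found with its underside 10 mm above the flange's top face (1 mm above the key's crest).
- notch (a point): The middle of the notch, at the platter's underside, 62 mm from the axis. The notch goes right through the platter, from 52 mm radius out to the rim, and widens outwards from 11 mm to 14 mm (12 degrees in all). The key fits it with about 2 mm to spare on each side, and its round top guides the platter in if it is up to about 3 mm off.
- hub (a point): The centre of the top of the platter's domed hub (36 mm across, rising 10.5 mm above the platter's top face): the place to press.
- post_0 (a point): One of the three upright roller posts of the platter that hold a bowl's foot (grey, 14 mm across, standing 16 mm above the platter's top face; its sleeve spins freely about its own upright axis, so that a finger slips round it instead of catching): the centre of its top. It stands 45 mm from the platter's axis, at 60 degrees from the notch, counter-clockwise seen from above. A light sideways push on it (about 2 N) turns the platter; the platter stays where it is left.
- post_1 (a point): One of the three upright roller posts of the platter that hold a bowl's foot (grey, 14 mm across, standing 16 mm above the platter's top face; its sleeve spins freely about its own upright axis, so that a finger slips round it instead of catching): the centre of its top. It stands 45 mm from the platter's axis, at 180 degrees from the notch, counter-clockwise seen from above. A light sideways push on it (about 2 N) turns the platter; the platter stays where it is left.
- post_2 (a point): One of the three upright roller posts of the platter that hold a bowl's foot (grey, 14 mm across, standing 16 mm above the platter's top face; its sleeve spins freely about its own upright axis, so that a finger slips round it instead of catching): the centre of its top. It stands 45 mm from the platter's axis, at 300 degrees from the notch, counter-clockwise seen from above. A light sideways push on it (about 2 N) turns the platter; the platter stays where it is left.
- platter_turn (a joint): Turn of the platter about its upright axis, rad, growing counter-clockwise seen from above; 0 (or a whole turn, 6.283) when the notch is over the key. It turns freely either way and has no stop within a full turn of that.
- platter_down (a joint): How far the platter has been pressed down, m: 0 as found, 0.010 fully home with its underside on the flange, negative if pulled up. An O-ring on the spindle grips it, so it neither drops by itself nor springs back; it slides down under a push of about 4 to 7 N until it meets the flange hard at 0.010. Away from the notch it comes up hard against the key after 1 to 3 mm.
- jar_counter: Bystander: black-lidded cream jar with a white label band, 72 mm across, 86 high; origin at the centre of its underside
- tape_d: Bystander: white roll of tape lying flat, 68 mm across, 25 high; origin at the centre of its underside
- measuring_cup: Bystander: white mixing cup, 64 mm across, 61 high; origin at the centre of its underside
- scissors_c: Bystander: scissors with red handles lying flat, 87 x 199 x 9 mm; origin under their middle
- hair_clip: Bystander: pink hair clip, 12 x 62 x 17 mm, lying beside the spinner; origin under its middle
- bowl_teal: Bystander: teal rubber mixing bowl, 122 mm across, 56 high; origin at the centre of its underside
- brush_c1: Bystander: mask brush lying flat, 23 x 160 x 11 mm; origin under its middle

How it is judged:
By the outcome, as a careful person would: the job done as asked, in the order asked, and still so for the second after the job is handed in, with the robot touching nothing.
It also fails if it takes over 64 s, if anything falls off the work surface, if the arm or the gripper's body presses on something with over 40 N, if the wrist force passes 120 N, or if a joint passes its speed limit or range.

## Working session

There is one attempt and no reset: what is moved stays moved. The work goes in short steps, Python scripts to look and compute and a shell command to move; the robot and the scene stay as the last step left them, time stands still between calls to the robot, and variables do not carry over. Pictures are saved under pics/ and viewed, at most 10 in all, crops included, and the job is handed in when it is done.

```bash
mkdir -p pics; ls
python3 - <<'E'
from plant import robot
import cv2,numpy as np
s=robot.read_state();print(s)
for n in("top","scene"):
    c=robot.read_camera(n);cv2.imwrite(f"pics/{n}0.png",c["color"][:,:,::-1]);print(c["intrinsics"],c["pose"])
E
```

```text
pics
{'t': 0.0, 'q': array([-1.33939209e+00,  1.31167406e-01,  1.48926071e+00,  2.94155050e-06,
        1.52301076e+00, -8.53746622e-02]), 'dq': array([ 0.00031722, -0.00034881, -0.001285  ,  0.00128374, -0.00111938,
        0.00019657]), 'joint_torque': array([-4.89528848e-04, -5.59826410e+01, -4.91773868e+01,  7.67961983e-02,
        3.50240234e-02, -1.61286630e-04]), 'tool_pos': array([ 0.18684565, -0.56973001,  0.30169378]), 'orientation': array([-3.10044962e+00, -4.95226505e-01,  2.06834020e-04]), 'force': array([-0.80495146, -0.05135107, -0.49563551]), 'wrist_torque': array([ 0.03757768,  0.04447027, -0.01472092]), 'gripper_force': 0.0, 'opening': 0.09326150833257574}
[[496.43324844   0.         266.90712977]
 [  0.         496.43324844 185.76009207]
 [  0.           0.           1.        ]] [[-0.00510637 -0.99663803  0.08177143  0.44660801]
 [-0.99997972  0.00540047  0.00337584  0.26170577]
 [-0.0038061  -0.08175254 -0.99664539  1.41156305]
 [ 0.          0.          0.          1.        ]]
[[403.84610364   0.         257.24099214]
 [  0.         403.84610364 192.73521441]
 [  0.           0.           1.        ]] [[-0.51578703 -0.62700421  0.58380601 -0.16038079]
 [-0.85662003  0.36720189 -0.36244296  0.74788156]
 [ 0.01287859 -0.6870433  -0.72650234  1.00184367]
 [ 0.          0.          0.          1.        ]]
```

View pics/top0.png

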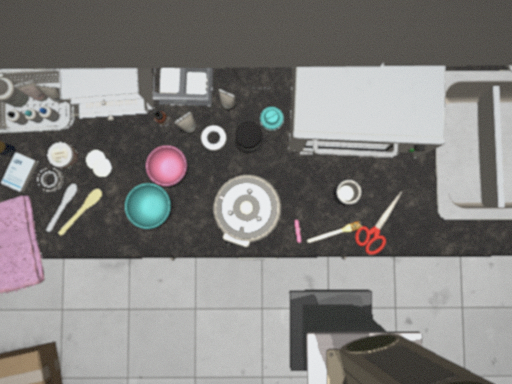

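View pics/scene0.png

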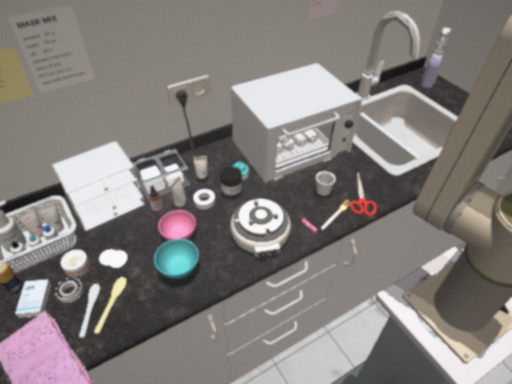

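The top view shows the spinner centred near (247,208), pod at (236,240), with the hair clip at (298,231). The oven is behind it on the right, and the arm is at the lower right. Next I'll enlarge the platter.

```bash
cat > h.py <<'E'
from plant import robot
import cv2,numpy as np
from scipy.spatial.transform import Rotation as R
def ray(c,uv,z):
    d=c["pose"][:3,:3]@np.linalg.inv(c["intrinsics"])@np.array([uv[0],uv[1],1.]);o=c["pose"][:3,3]
    return o+d*(z-o[2])/d[2]
def proj(c,p):
    q=c["pose"][:3,:3].T@(np.asarray(p)-c["pose"][:3,3]);q=c["intrinsics"]@q;return q[:2]/q[2]
def avg(n,k=4):
    c=robot.read_camera(n);im=[c["color"].astype(float)]
    for _ in range(k-1): im.append(robot.read_camera(n)["color"].astype(float))
    c["color"]=np.mean(im,0).astype(np.uint8);return c
E
python3 - <<'E'
from h import *
c=avg("top",4);s=avg("scene",4)
print(ray(c,(247,208),.0885))
a=cv2.resize(c["color"][163:253,202:292],(540,540),interpolation=cv2.INTER_CUBIC)
cv2.imwrite("pics/top1.png",a[:,:,::-1])
np.save("top.npy",c["color"]);
E
```

```text
[0.49598688 0.31953752 0.0885    ]
```

View pics/top1.png

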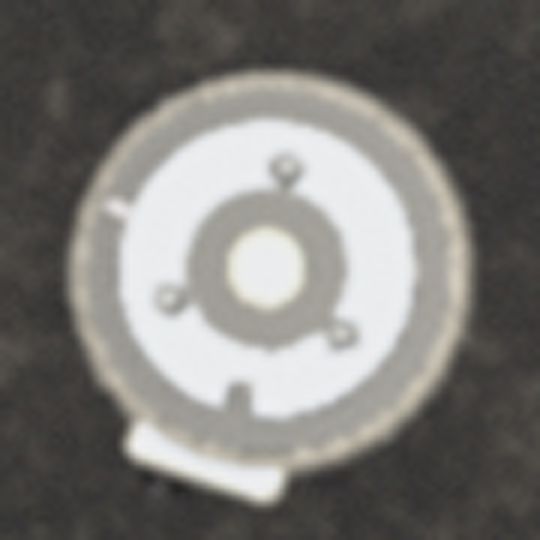

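The crop (6x, origin 202,163) shows the hub at (266,267), the notch at (240,397), the key's outer end at (117,208), and posts at (287,167), (172,297) and (343,332). The pod is at the lower left.

Run:
```python
from h import *
c=robot.read_camera("top");s=robot.read_camera("scene")
f=lambda x,y:(202+(x+.5)/6-.5,163+(y+.5)/6-.5)
# flange+platter circle: platter disc by white mask -> centroid
im=cv2.resize(np.load("top.npy")[163:253,202:292],(540,540),interpolation=cv2.INTER_CUBIC)
g=im.min(2)
m=(g>200).astype(np.uint8)
k,l,st,ce=cv2.connectedComponentsWithStats(m)
for i in range(1,k):
    if st[i,4]>100: print(st[i],ce[i])
cs,_=cv2.findContours(m,cv2.RETR_EXTERNAL,cv2.CHAIN_APPROX_NONE)
b=max(cs,key=cv2.contourArea);h=cv2.convexHull(b)
(ex,ey),ax,an=cv2.fitEllipse(h);print("ell",ex,ey,ax)
hb=ray(c,f(ex,ey),.078);print("platter c",hb)
print("diam",np.linalg.norm(ray(c,f(ex-ax[0]/2,ey),.078)-ray(c,f(ex+ax[0]/2,ey),.078)))
C=hb
for n,p,z in[("hub",(266,267),.0885),("notch",(239,400),.076),("key",(117,208),.067),("p_a",(287,167),.094),("p_b",(172,297),.094),("p_c",(343,332),.094)]:
    w=ray(c,f(*p),z);d=w-C;print(n,w.round(4),"r",np.hypot(*d[:2]).round(4),"ang",np.degrees(np.arctan2(d[1],d[0])).round(1))
```

```text
[  109   120   306   297 44194] [266.71756347 264.93956193]
[ 231  230   71   76 4266] [266.24050633 267.54992968]
[ 131  423  150   74 3829] [203.8553147  463.54478976]
ell 263.0285339355469 266.4412536621094 (291.8496398925781, 307.39666748046875)
platter c [0.49911282 0.32423275 0.078     ]
diam 0.13069090538738107
hub [0.4984 0.3224 0.0885] r 0.0019 ang -110.3
notch [0.4396 0.3352 0.076 ] r 0.0605 ang 169.6
key [0.5263 0.3908 0.067 ] r 0.0719 ang 67.8
p_a [0.5425 0.3128 0.094 ] r 0.0449 ang -14.8
p_b [0.4852 0.3637 0.094 ] r 0.0419 ang 109.4
p_c [0.4694 0.2882 0.094 ] r 0.0467 ang -129.6
```

```bash
python3 -m jog '0 0 0 0 6.03;0 0 0 0 6.03;0 0 0 0 6.03;0 0.033 0 0 0;0 0.033 0 0 0;0 0.033 0 0 0;0 0.033 0 0 0;0 0.033 0 0 0;0 0.033 0 0 0;0 0.033 0 0 0' 10; python3 -m jog '0 0 -0.035 0 0;0 0 -0.035 0 0;0 0 -0.035 0 0;0 0 -0.035 0 0;0 0 -0.035 0 0;0 0 -0.035 0 0;0 0 -0.035 0 0;0 0 -0.035 0 0;0 0 -0.035 0 0;0 0 -0.035 0 0'
python3 - <<'E'
from h import *
c=robot.read_camera("top")
for z in(.15,.25): print(ray(c,(292,150),z))
E
```

```text
t: 1.43
tool_pos: [0.4195, -0.5697, 0.3027]
orientation: [3.141, 0.002, 0.0]
force: [0.3, -1.2, -0.2]
opening: 0.0311
gripper_force: 0.0
t: 2.27
tool_pos: [0.4172, -0.2183, 0.3028]
orientation: [3.141, 0.001, 0.001]
force: [0.7, 0.6, 0.5]
opening: 0.0006
gripper_force: 0.0
[0.6417787  0.20115976 0.15      ]
[0.62630815 0.20595904 0.25      ]
```

```bash
python3 -m jog '0 0 -0.035 0 0;0 0 -0.035 0 0;0 0 -0.035 0 0;0 0 -0.035 0 0;0 0 -0.035 0 0;0 0 -0.035 0 0;0 0 -0.035 0 0;0 0 -0.035 0 0;0 0 -0.035 0 0;0 0 -0.035 0 0'; python3 -m jog '0 0.005 -0.035 0 0;0 0.005 -0.035 0 0;0 0 -0.035 0 0;0 0 -0.035 0 0;0 0 -0.035 0 0;0 0 -0.035 0 0;0 0 0 0.03 0;0 0 0 0.03 0;0 0 0 0 0;0 0 0 0 0'
python3 - <<'E'
from h import *
s=robot.read_state();w=avg("wrist",4)
print(s["tool_pos"],s["orientation"],w["intrinsics"],w["tool_from_camera"])
np.save("w.npy",w["color"])
cv2.imwrite("pics/w0.png",w["color"][:,:,::-1])
E
```

```text
t: 3.15
tool_pos: [0.4169, 0.1318, 0.3031]
orientation: [-3.141, -0.002, -0.002]
force: [0.1, -0.7, -0.0]
opening: 0.0008
gripper_force: 0.0
t: 3.98
tool_pos: [0.4259, 0.3394, 0.2411]
orientation: [3.139, 0.002, -0.006]
force: [-0.1, -0.6, 1.0]
opening: 0.0007
gripper_force: 0.0
[0.42586906 0.33944226 0.2411223 ] [ 3.13900143e+00  2.00121363e-03 -6.01142166e-03] [[297.31863964   0.         253.19630734]
 [  0.         297.31863964 191.78764794]
 [  0.           0.           1.        ]] [[-9.17206204e-04 -9.68305213e-01 -2.49768240e-01  6.96495561e-02]
 [ 9.99999443e-01 -7.57630204e-04 -7.35035075e-04 -6.51998407e-04]
 [ 5.22506332e-04 -2.49768775e-01  9.68305368e-01 -8.12533907e-02]
 [ 0.00000000e+00  0.00000000e+00  0.00000000e+00  1.00000000e+00]]
```

View pics/w0.png

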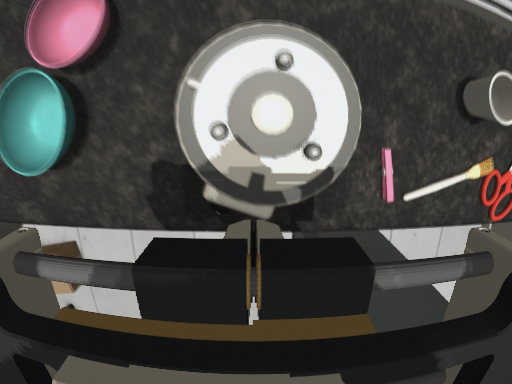

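The wrist view shows the hub at (272,114), posts at (285,59), (219,130) and (313,151), and the key at (191,84). The notch is hidden in the gripper's shadow.

```bash
cat >> h.py <<'E'
def wray(w,s,uv,z):
    K=w["intrinsics"];x=np.array([(uv[0]-K[0,2])/K[0,0],(uv[1]-K[1,2])/K[1,1]]);th=np.hypot(*x)
    d=np.r_[x/th*np.sin(th),np.cos(th)];T=w["tool_from_camera"];Rm=R.from_rotvec(s["orientation"]).as_matrix()
    o=Rm@T[:3,3]+s["tool_pos"];d=Rm@T[:3,:3]@d
    return o+d*(z-o[2])/d[2]
def report(w,s,pts,C):
    for n,p,z in pts:
        q=wray(w,s,p,z);d=q-C;print(n,q.round(4),"r",np.hypot(d[0],d[1]).round(4),"ang",np.degrees(np.arctan2(d[1],d[0])).round(1))
E
python3 - <<'E'
from h import *
s=robot.read_state();w=robot.read_camera("wrist")
P=[("p1",(285,59),.094),("p2",(219,130),.094),("p0",(313,151),.094)]
C=np.mean([wray(w,s,p,z) for _,p,z in P],0);print(C)
report(w,s,P+[("hub",(272,114),.0885),("key",(191,84),.067),("keyout",(188,82.5),.067)],C)
a=R.from_rotvec(s["orientation"]).as_matrix();print(a[:,1])
E
```

```text
[0.50138415 0.3262787  0.094     ]
p1 [0.5444 0.3168 0.094 ] r 0.0441 ang -12.5
p2 [0.4881 0.3682 0.094 ] r 0.044 ang 107.7
p0 [0.4717 0.2939 0.094 ] r 0.0439 ang -132.5
hub [0.5005 0.3265 0.0885] r 0.0009 ang 163.6
key [0.5285 0.3958 0.067 ] r 0.0746 ang 68.7
keyout [0.53   0.3985 0.067 ] r 0.0777 ang 68.4
[ 3.13352273e-04 -9.99997816e-01 -2.06620685e-03]
```

```bash
python3 -m jog '0 0 0 0 -6.73;0 0 0 0 -6.73;0 0 0 0 -6.73;0 0 0 0 -6.73;0 0 0 0 -6.73;0 0 0 0 -6.73;0 0 0 0 -6.73;0 0 0 0 -6.73;0 0 0 0 -6.73;0 0 0 0 -6.73'; python3 -m jog '0 0 0 0 -6.73;0 0 0 0 -6.73;0 0 0 0 -6.73;0 0 0 0 -6.73;0 0 0 0 -6.73;0 0 0 0 -6.73;0 0.004 0.0167 0 0;0 0.0043 0.0167 0 0;0 0 0 0 0;0 0 0 0 0'; python3 -m jog '0 0 0 0.02 0;0 0 0 0.02 0;0 0 0 0.01 0;0 0 0 0 0;0 0 0 0 0'
python3 - <<'E'
from h import *
s=robot.read_state();w=avg("wrist",2);print(s["tool_pos"],s["q"])
C=np.array([.500,.3245]);d=s["tool_pos"][:2]-C;a=np.radians(107.7);e=np.array([np.cos(a),np.sin(a)]);print("radial",d@e,"tang ccw",d@[-e[1],e[0]])
y=R.from_rotvec(s["orientation"]).as_matrix()[:,1];print("yang",np.degrees(np.arctan2(y[1],y[0])))
cv2.imwrite("pics/w1.png",w["color"][:,:,::-1])
E
```

```text
t: 5.07
tool_pos: [0.4277, 0.3402, 0.2444]
orientation: [-2.61, -1.749, -0.004]
force: [0.2, -0.3, -0.3]
opening: 0.0005
gripper_force: 0.0
t: 5.9
tool_pos: [0.4569, 0.3583, 0.2438]
orientation: [1.853, 2.536, 0.002]
force: [0.1, -0.2, 0.1]
opening: 0.0007
gripper_force: 0.0
t: 6.32
tool_pos: [0.4557, 0.3578, 0.1928]
orientation: [-1.852, -2.537, 0.002]
force: [0.0, 0.6, -0.0]
opening: 0.0005
gripper_force: 0.0
[0.45572909 0.35783974 0.19276729] [5.77161856e-01 1.53942151e-01 1.66707050e+00 2.60232658e-05
 1.32176388e+00 2.67570472e-01]
radial 0.04522130578322709 tang ccw 0.03203880412846443
yang 17.737901862796836
```

View pics/w1.png

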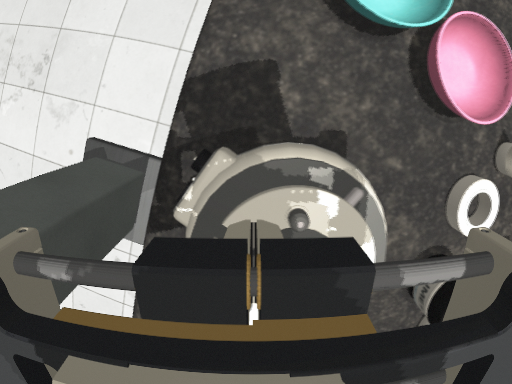

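The wrist view shows post_2 at (298,218), just on the +y side of the fingertips at (253,225), and the key at (355,197). I'll go down and start pushing.

```bash
python3 -m jog '0 0 0 0.012 0;0 0 0 0.012 0;0 0 0 0 0;0 0 0 0 0'; python3 -m jog '0 0 0.002 0 0;0 0 0.002 0 0;0 0 0.002 0 0;0 0 0.002 0 0;0 0 0 0 0;0 0 0 0 0'
```

```text
t: 6.75
tool_pos: [0.4554, 0.3577, 0.1671]
orientation: [-1.852, -2.537, 0.004]
force: [-0.1, -0.0, 0.0]
opening: 0.0007
gripper_force: 0.0
t: 7.25
tool_pos: [0.4641, 0.3607, 0.1689]
orientation: [1.852, 2.537, 0.0]
force: [-0.9, 0.7, -0.2]
opening: 0.0003
gripper_force: 0.0
```

```bash
python3 -m jog '0 0.0019 0.004 0 5;0 0.0019 0.004 0 5;0 0.0019 0.004 0 5;0 0.0019 0.004 0 5;0 0.0019 0.004 0 5;0 0.0019 0.004 0 5;0 0.0019 0.004 0 5;0 0.0019 0.004 0 5;0 0 0 0 0;0 0 0 0 0'
python3 - <<'E'
from h import *
s=robot.read_state()
y=R.from_rotvec(s["orientation"]).as_matrix()[:,1];a=np.arctan2(y[1],y[0])+np.pi/2
C=np.array([.500,.3245]);d=s["tool_pos"][:2]-C;e=np.array([np.cos(a),np.sin(a)]);print(np.degrees(a),"radial",d@e,"tang ccw",d@[-e[1],e[0]])
w=avg("wrist",2)
t=avg("top",4)
a=cv2.resize(t["color"][163:253,202:292],(540,540),interpolation=cv2.INTER_CUBIC)
cv2.imwrite("pics/t2.png",np.hstack([a,w["color"][120:320,120:380]. repeat(1,0) if 0 else cv2.resize(w["color"][100:320,180:440],(260,540))])[:,:,::-1])
E
```

```text
t: 8.08
tool_pos: [0.4952, 0.3757, 0.1687]
orientation: [-2.606, -1.754, 0.0]
force: [-0.7, -0.2, 0.2]
opening: 0.0005
gripper_force: 0.1
67.892046649226 radial 0.04558907621148281 tang ccw 0.023747683275172786
```

View pics/t2.png

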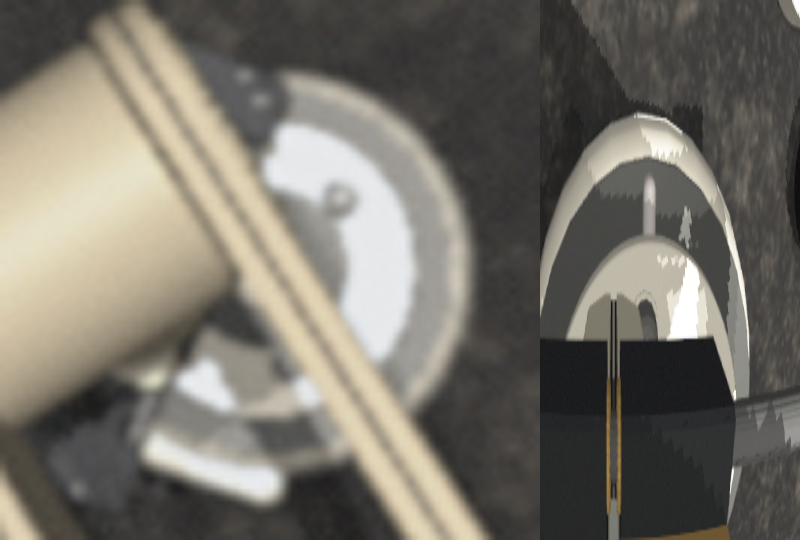

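The top view shows the platter turning: post_1 has moved to crop (340,198). In the wrist crop the post sits just ahead of the finger.

Run:
```python
from h import *
c=robot.read_camera("top")
f=lambda x,y:(202+(x+.5)/6-.5,163+(y+.5)/6-.5)
for C in((.4987,.3222),):
    d=ray(c,f(340,197),.094)[:2]-C;print(np.hypot(*d),np.degrees(np.arctan2(d[1],d[0])))
```

```text
0.04476228311744928 -47.27143256188392
```

```bash
python3 -m jog '0 0.0019 0.004 0 5;0 0.0019 0.004 0 5;0 0.0019 0.004 0 5;0 0.0019 0.004 0 5;0 0.0019 0.004 0 5;0 0.0019 0.004 0 5;0 0.0019 0.004 0 5;0 0.0019 0.004 0 5;0 0.0019 0.004 0 5;0 0.0019 0.004 0 5'; python3 -m jog '0 0.0019 0.004 0 5;0 0.0019 0.004 0 5;0 0 0 0 0;0 0 0 0 0;0 0 -0.003 0 0;0 0 -0.003 0 0;0 -0.02 0 -0.035 0;0 -0.02 0 -0.035 0;0 -0.03 0 0 0;0 -0.03 0 0 0';python3 - <<'E'
from h import *
s=robot.read_state();w=avg("wrist",4);print(s["tool_pos"],s["q"])
cv2.imwrite("pics/w3.png",w["color"][:,:,::-1])
E
```

```text
t: 9.27
tool_pos: [0.5356, 0.3618, 0.1688]
orientation: [-3.104, -0.479, 0.0]
force: [-1.5, 1.9, 0.3]
opening: 0.0004
gripper_force: 0.8
t: 10.1
tool_pos: [0.442, 0.3483, 0.2419]
orientation: [-3.131, -0.214, -0.008]
force: [-0.3, 0.2, -1.0]
opening: 0.0003
gripper_force: 0.0
[0.44196576 0.34825494 0.24188509] [5.76224364e-01 6.18134229e-02 1.67323104e+00 3.62423058e-05
 1.40085586e+00 2.01048322e+00]
```

View pics/w3.png

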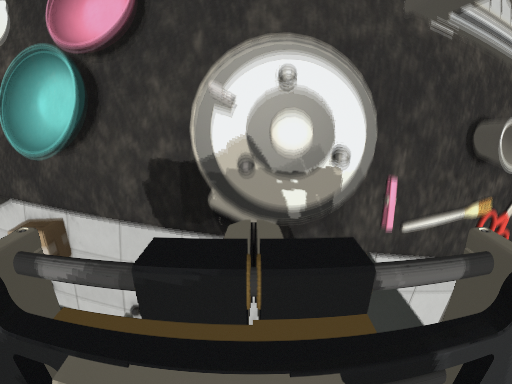

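The picture is blurred because the arm was still settling. The notch, near (228,102), is almost over the key at (213,90). I'll take it again still and zoomed.

```bash
python3 -m jog '0 0 0 0 0;0 0 0 0 0;0 0 0 0 0' >/dev/null
python3 - <<'E'
from h import *
s=robot.read_state();w=robot.read_camera("wrist");print(s["tool_pos"],s["orientation"])
x=cv2.resize(w["color"][25:225,185:385],(600,600),interpolation=cv2.INTER_CUBIC)
cv2.imwrite("pics/w4.png",x[:,:,::-1])
E
```

```text
[0.4423967  0.3473329  0.23871611] [-3.13439403e+00 -2.11564448e-01 -3.42199931e-04]
```

View pics/w4.png

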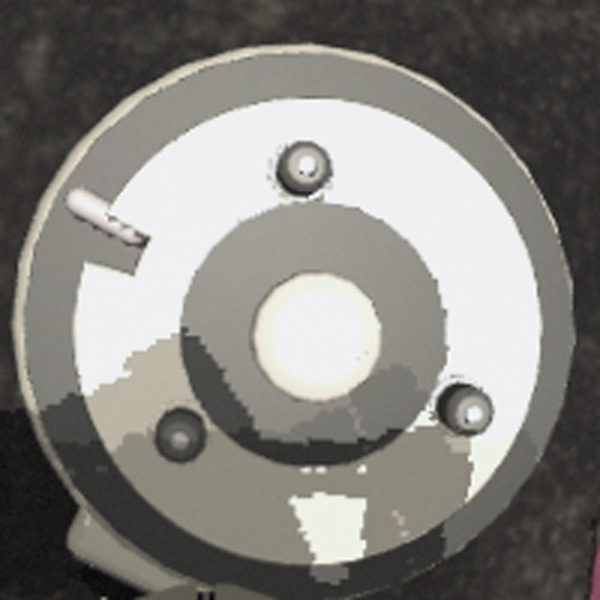

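Crop (3x, origin 185,25): the key runs from (80,200) to (143,238) and lies at the clockwise side of the notch. The inner notch corners are near (148,238) and (135,273), and post tops are at (305,165), (180,434) and (468,411).

Run:
```python
from h import *
s=robot.read_state();w=robot.read_camera("wrist")
f=lambda x,y:(185+(x+.5)/3-.5,25+(y+.5)/3-.5)
P=[("p2",f(305,165),.094),("p0",f(180,434),.094),("p1",f(468,411),.094)]
C=np.mean([wray(w,s,p,z) for _,p,z in P],0);print(C)
report(w,s,P+[("hub",f(317,337),.0885),("keyout",f(80,200),.067),("keymid",f(108,219),.069),("nc1",f(148,237),.078),("nc2",f(135,273),.070),("outer2",f(83,262),.078),("outer1",f(114,207),.078)],C)
```

```text
[0.50014534 0.32639785 0.094     ]
p2 [0.543  0.3364 0.094 ] r 0.044 ang 13.2
p0 [0.4704 0.3584 0.094 ] r 0.0437 ang 132.9
p1 [0.4871 0.2843 0.094 ] r 0.044 ang -107.3
hub [0.4997 0.3265 0.0885] r 0.0005 ang 166.1
keyout [0.5286 0.3952 0.067 ] r 0.0744 ang 67.6
keymid [0.5239 0.3864 0.069 ] r 0.0645 ang 68.4
nc1 [0.5198 0.374  0.078 ] r 0.0515 ang 67.5
nc2 [0.5097 0.3768 0.07  ] r 0.0513 ang 79.3
outer2 [0.5111 0.3906 0.078 ] r 0.0651 ang 80.3
outer1 [0.5269 0.3841 0.078 ] r 0.0636 ang 65.1
```

The notch is at 72.9° and the key at about 68.2°, so it needs another 4.7° clockwise.

```bash
python3 -m jog '0 0.035 0 0 0;0 0.035 0 0 0;0 0.03 0 0 0;0 0 0 0 0;0 0 0 0.02 0;0 0 0 0.03 0;0 0 0 0.02 0;0 0 0 0 0;0 0 0.003 0 0;0 0 0.003 0 0'; python3 -m jog '0 0.0009 0.0019 0 2.35;0 0.0009 0.0019 0 2.35;0 0 0 0 0;0 0 0 0 0;0 0 0 0 0;0 0 -0.003 0 0;0 0 -0.003 0 0;0 0 0 -0.035 0;0 0 0 -0.035 0;0 -0.035 0 0 0'; python3 -m jog '0 -0.035 0 0 0;0 -0.03 0 0 0;0 0 0 0 0;0 0 0 0 0;0 0 0 0 0;0 0 0 0 0';python3 - <<'E'
from h import *
s=robot.read_state();w=robot.read_camera("wrist");print(s["tool_pos"],s["orientation"])
x=cv2.resize(w["color"][25:225,185:385],(600,600),interpolation=cv2.INTER_CUBIC)
cv2.imwrite("pics/w5.png",x[:,:,::-1])
E
```

```text
t: 11.48
tool_pos: [0.5419, 0.3549, 0.1702]
orientation: [-3.134, -0.212, -0.002]
force: [0.4, 0.3, 1.1]
opening: 0.0008
gripper_force: 0.0
t: 12.32
tool_pos: [0.5148, 0.357, 0.2478]
orientation: [-3.134, -0.081, -0.021]
force: [1.9, 1.4, 2.5]
opening: 0.0003
gripper_force: 0.0
t: 12.82
tool_pos: [0.4444, 0.3521, 0.2391]
orientation: [-3.14, -0.083, -0.001]
force: [0.1, -0.5, -0.0]
opening: 0.0002
gripper_force: 0.0
[0.44439603 0.35208981 0.23905019] [-3.14017833e+00 -8.31284707e-02 -1.33973942e-03]
```

View pics/w5.png

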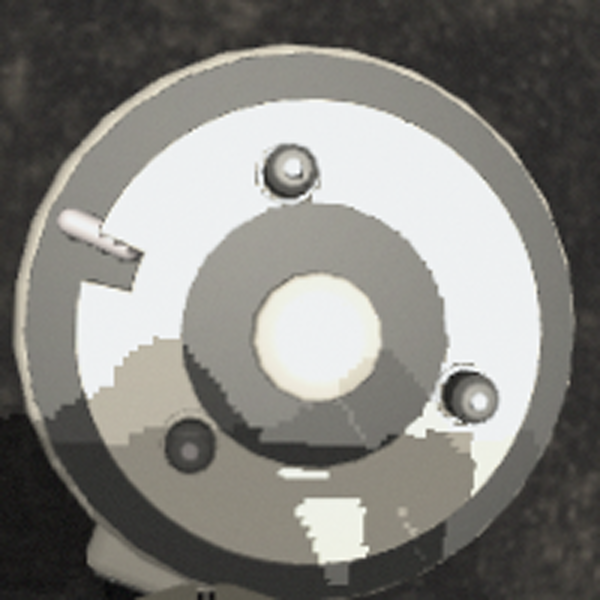

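The key (70,217)–(138,255) now sits further inside the notch. Its inner corners are at (143,252) and (131,291), and the posts are at (293,168), (190,448) and (478,400). Measuring again.

Run:
```python
from h import *
s=robot.read_state();w=robot.read_camera("wrist")
f=lambda x,y:(185+(x+.5)/3-.5,25+(y+.5)/3-.5)
P=[("p2",f(293,167),.094),("p0",f(190,448),.094),("p1",f(478,400),.094)]
C=np.mean([wray(w,s,p,z) for _,p,z in P],0);print(C)
report(w,s,P+[("hub",f(317,337),.0885),("keyout",f(70,218),.067),("keymid",f(98,235),.069),("keyin",f(122,247),.069),("nc1",f(143,252),.078),("nc2",f(131,291),.070),("outer2",f(80,281),.078),("outer1",f(103,228),.078)],C)
```

```text
[0.50008694 0.32577478 0.094     ]
p2 [0.5433 0.336  0.094 ] r 0.0444 ang 13.3
p0 [0.4698 0.3582 0.094 ] r 0.0443 ang 133.0
p1 [0.4871 0.2831 0.094 ] r 0.0446 ang -106.9
hub [0.5    0.3267 0.0885] r 0.0009 ang 93.3
keyout [0.5293 0.3955 0.067 ] r 0.0756 ang 67.3
keymid [0.5245 0.3871 0.069 ] r 0.066 ang 68.3
keyin [0.5213 0.3802 0.069 ] r 0.0584 ang 68.6
nc1 [0.5199 0.3736 0.078 ] r 0.0517 ang 67.5
nc2 [0.509 0.377 0.07 ] r 0.052 ang 80.1
outer2 [0.5115 0.3903 0.078 ] r 0.0655 ang 80.0
outer1 [0.5261 0.3847 0.078 ] r 0.0644 ang 66.2
```

The platter didn't move: the arm's overshoot had earlier pushed it beyond the static contact point. I'll write a numerical readout of the notch edge, then push in small steps.

```bash
cat >> h.py <<'E'
def wproj(w,s,P):
    T=w["tool_from_camera"];Rm=R.from_rotvec(s["orientation"]).as_matrix()
    q=(np.asarray(P)-s["tool_pos"])@Rm; q=(q-T[:3,3])@T[:3,:3]
    r=np.linalg.norm(q[:,:2],axis=1);th=np.arctan2(r,q[:,2]);K=w["intrinsics"]
    return K[:2,2]+297.3186*th[:,None]*q[:,:2]/r[:,None]
def prof(z=.078,C=(.5001,.3260)):
    s=robot.read_state();w=robot.read_camera("wrist");a=np.arange(40,110,.25);g=w["color"].min(2)
    for r in (.055,.058,.061,.072):
        zz=z if r<.066 else .067
        P=np.c_[C[0]+r*np.cos(np.radians(a)),C[1]+r*np.sin(np.radians(a)),np.full(len(a),zz)]
        uv=wproj(w,s,P).astype(np.float32);v=cv2.remap(g,uv[None,:,0],uv[None,:,1],cv2.INTER_LINEAR)[0].astype(int)
        th=200 if r<.066 else 150
        i=np.nonzero(np.diff((v>th).astype(int)))[0];print(r,[(float(a[k]),"+" if v[k+1]>v[k] else "-") for k in i])
E
python3 -c "
from h import *
prof()"
```

```text
0.055 [(67.0, '-'), (80.0, '+'), (100.25, '-')]
0.058 [(66.75, '-'), (68.5, '+'), (69.75, '-'), (80.0, '+'), (107.25, '-')]
0.061 [(69.5, '-'), (80.0, '+'), (107.75, '-')]
0.072 [(64.5, '+'), (70.25, '-')]
```

```bash
python3 -m jog '0 0.035 0 0 0;0 0.035 0 0 0;0 0.03 0 0 0;0 0 0 0 0;0 0 0 0.02 0;0 0 0 0.03 0;0 0 0 0.02 0;0 0 0.003 0 0;0 0 0.003 0 0;0 0 0 0 0'; for i in 1; do python3 -m jog '0 0 0 0 0;0 0.0003 0.0007 0 0.9;0 0 0 0 0;0 0.0003 0.0007 0 0.9;0 0 0 0 0'; done
```

```text
t: 13.8
tool_pos: [0.5444, 0.3508, 0.1701]
orientation: [-3.14, -0.083, -0.002]
force: [-0.0, 0.6, 0.4]
opening: 0.0003
gripper_force: 0.0
t: 14.22
tool_pos: [0.5446, 0.3498, 0.1694]
orientation: [-3.141, -0.032, -0.001]
force: [-0.2, -0.1, 0.0]
opening: 0.0005
gripper_force: 0.0
```

```bash
python3 -m jog '0 0 0.0005 0 0;0 0 0.0005 0 0;0 0 0.0005 0 0'; python3 -m jog '0 0 0.0005 0 0;0 0 0.0005 0 0;0 0 0.0005 0 0';python3 -c "
from h import *
prof()"
```

```text
t: 14.47
tool_pos: [0.5443, 0.3486, 0.1689]
orientation: [-3.141, -0.034, -0.0]
force: [-0.2, 2.0, 0.3]
opening: 0.0005
gripper_force: 0.7
t: 14.72
tool_pos: [0.5444, 0.3469, 0.1688]
orientation: [-3.141, -0.034, -0.0]
force: [0.3, 1.5, 0.2]
opening: 0.0002
gripper_force: 0.8
0.055 []
0.058 []
0.061 []
0.072 []
```

```bash
python3 -m jog '0 0 0.0005 0 0;0 0 0.0003 0 0;0 0 0 0 0;0 0 -0.002 0 0;0 0 -0.004 0 0;0 0 0 -0.035 0;0 0 0 -0.035 0;0 -0.035 0 0 0;0 -0.035 0 0 0;0 -0.03 0 0 0'; python3 -m jog '0 0 0 0 0;0 0 0 0 0;0 0 0 0 0;0 0 0 0 0';python3 -c "
from h import *
prof()"
```

```text
t: 15.6
tool_pos: [0.4432, 0.35, 0.2394]
orientation: [-3.141, -0.033, -0.001]
force: [0.9, -0.1, -0.1]
opening: 0.0005
gripper_force: 0.0
t: 15.93
tool_pos: [0.4453, 0.35, 0.2391]
orientation: [-3.141, -0.033, -0.002]
force: [0.5, 0.7, 0.2]
opening: 0.0006
gripper_force: 0.0
0.055 [(57.0, '-'), (65.25, '+'), (68.75, '-'), (70.0, '+'), (107.0, '-')]
0.058 [(57.0, '-'), (65.0, '+'), (69.0, '-'), (70.0, '+'), (107.25, '-')]
0.061 [(57.0, '-'), (65.0, '+'), (69.0, '-'), (70.25, '+'), (108.0, '-')]
0.072 [(64.5, '+'), (70.25, '-')]
```

The notch is now centred at 63.5° and the key at about 67.5°, so it went about 4° too far. I'll push back from the other side of post_2.

```bash
python3 -m jog '0 0.035 0.015 0 0;0 0.035 0.015 0 0;0 0.03 0.017 0 0;0 0 0 0 0;0 0 0 0 0;0 0 0 0.02 0;0 0 0 0.03 0;0 0 0 0.02 0;0 0 0 0 0;0 0 0 0 0'; python3 -m jog '0 0 -0.002 0 0;0 0 -0.002 0 0;0 0 -0.001 0 0;0 0 0 0 0;0 0 0 0 0';python3 -m jog '0 0 -0.0005 0 0;0 0 -0.0005 0 0'; python3 -m jog '0 0 -0.0005 0 0;0 0 -0.0005 0 0'
```

```text
t: 16.82
tool_pos: [0.544, 0.3051, 0.1674]
orientation: [3.14, 0.035, -0.005]
force: [0.8, -0.0, -0.4]
opening: 0.0007
gripper_force: 0.0
t: 17.23
tool_pos: [0.5456, 0.3104, 0.1698]
orientation: [-3.141, -0.034, -0.002]
force: [-0.6, 0.4, 0.4]
opening: 0.0005
gripper_force: 0.3
t: 17.4
tool_pos: [0.5455, 0.3109, 0.1694]
orientation: [-3.141, -0.034, -0.002]
force: [0.6, -1.8, 2.4]
opening: 0.0005
gripper_force: 1.7
t: 17.57
tool_pos: [0.5455, 0.312, 0.1693]
orientation: [-3.141, -0.034, -0.001]
force: [-0.0, -1.5, 3.7]
opening: 0.0004
gripper_force: 1.9
```

```bash
python3 -m jog '0 0 -0.0004 0 0;0 0 -0.0004 0 0;0 0 -0.0004 0 0;0 0 0 0 0;0 0 0 0 0';  python3 -m jog '0 0 0.003 0 0;0 0 0.005 0 0;0 0 0 -0.02 0;0 0 0 -0.03 0;0 0 0 -0.02 0;0 -0.03 -0.012 0 0;0 -0.035 -0.015 0 0;0 -0.035 -0.015 0 0;0 0 0 0 0;0 0 0 0 0'; python3 -m jog '0 0 0 0 0;0 0 0 0 0' >/dev/null;python3 -c "
from h import *
prof()"
```

```text
t: 17.98
tool_pos: [0.5451, 0.3132, 0.1688]
orientation: [-3.141, -0.034, -0.0]
force: [0.2, -2.4, 3.5]
opening: 0.0004
gripper_force: 1.8
t: 18.82
tool_pos: [0.4426, 0.3454, 0.2382]
orientation: [3.141, 0.038, -0.002]
force: [0.4, -0.1, 0.1]
opening: 0.0004
gripper_force: 0.0
0.055 [(60.5, '-'), (65.0, '+'), (69.0, '-'), (73.5, '+')]
0.058 [(60.25, '-'), (64.75, '+'), (69.5, '-'), (74.0, '+')]
0.061 [(60.25, '-'), (65.0, '+'), (69.25, '-'), (73.5, '+')]
0.072 [(64.75, '+'), (70.25, '-')]
```

The notch spans 60.4–73.7° (centre 67.0°) and the key 65–69.3° (centre 67.1°), so they're aligned. Next is the hub.

```bash
python3 -c "
from h import *
s=robot.read_state();M=R.from_rotvec(s['orientation']).as_matrix();print(s['tool_pos'],M.T@(np.array([.5000,.3262,.180])-s['tool_pos']))"
```

```text
[0.4453223  0.34444229 0.2386202 ] [0.05428441 0.01934784 0.05863125]
```

```bash
python3 -m jog '0 0.027 0.01 0 0;0 0.0273 0.0093 0 0;0 0 0 0 0;0 0 0 0 0;0 0 0 0.02 0;0 0 0 0.025 0;0 0 0 0.0136 0;0 0 0 0 0;0 0 0 0 0;0 0 0 0 0'; python3 -m jog '0 0 0 0.002 0;0 0 0 0.002 0;0 0 0 0.002 0;0 0 0 0.001 0;0 0 0 0 0'; python3 -m jog '0 0 0 0.001 0;0 0 0 0.001 0;0 0 0 0.001 0;0 0 0 0.001 0;0 0 0 0 0'
```

```text
t: 19.87
tool_pos: [0.4994, 0.3273, 0.1813]
orientation: [-3.141, -0.034, -0.002]
force: [-0.1, 0.9, 0.8]
opening: 0.0006
gripper_force: 0.0
t: 20.28
tool_pos: [0.499, 0.3268, 0.173]
orientation: [3.141, 0.034, -0.0]
force: [1.0, -0.7, -0.3]
opening: 0.0005
gripper_force: 0.0
t: 20.7
tool_pos: [0.4992, 0.327, 0.1693]
orientation: [-3.141, -0.034, -0.001]
force: [-0.2, -0.3, 1.5]
opening: 0.0006
gripper_force: 1.5
```

```bash
python3 -m jog '0 0 0 0.001 0;0 0 0 0.001 0;0 0 0 0.001 0;0 0 0 0 0'; python3 -m jog '0 0 0 0.001 0;0 0 0 0.001 0;0 0 0 0 0'; python3 -m jog '0 0 0 0.001 0;0 0 0 0.001 0;0 0 0 0 0'
```

```text
t: 21.03
tool_pos: [0.4991, 0.327, 0.166]
orientation: [-3.141, -0.034, -0.0]
force: [-0.4, 0.5, 2.2]
opening: 0.0007
gripper_force: 1.3
t: 21.28
tool_pos: [0.4992, 0.327, 0.164]
orientation: [-3.141, -0.034, -0.0]
force: [1.4, -0.5, 2.6]
opening: 0.0004
gripper_force: 1.3
t: 21.53
tool_pos: [0.4992, 0.327, 0.1626]
orientation: [-3.141, -0.034, -0.0]
force: [-0.5, -0.8, 7.5]
opening: 0.0005
gripper_force: 3.3
```

```bash
python3 -m jog '0 0 0 0.001 0;0 0 0 0.0005 0;0 0 0 0 0;0 0 0 0 0'; python3 -m jog '0 0 0 0.001 0;0 0 0 0 0;0 0 0 0 0'
```

```text
t: 21.87
tool_pos: [0.4993, 0.3271, 0.1624]
orientation: [-3.141, -0.034, -0.001]
force: [-5.4, -3.3, 16.1]
opening: 0.0008
gripper_force: 8.0
t: 22.12
tool_pos: [0.4994, 0.3271, 0.1623]
orientation: [-3.141, -0.034, -0.002]
force: [-7.2, -5.6, 22.4]
opening: 0.0007
gripper_force: 11.0
```

It came to a hard stop at TCP z 0.1624, matching the expected 0.1625 for fully home. I'll back off and check.

```bash
python3 -m jog '0 0 0 -0.004 0;0 0 0 -0.02 0;0 0 0 -0.025 0;0 0 0 -0.03 0;0 -0.03 -0.01 0 0;0 -0.03 -0.01 0 0;0 0 0 0 0;0 0 0 0 0;0 0 0 0 0;0 0 0 0 0'
python3 - <<'E'
from h import *
prof(.068)
w=robot.read_camera("wrist");a=cv2.resize(w["color"][25:225,185:385],(400,400),interpolation=cv2.INTER_CUBIC)
s=robot.read_camera("scene");b=cv2.resize(s["color"][180:280,210:310],(400,400),interpolation=cv2.INTER_CUBIC)
cv2.imwrite("pics/fin.png",np.hstack([a,b])[:,:,::-1])
E
```

```text
t: 22.95
tool_pos: [0.4392, 0.3453, 0.2382]
orientation: [3.141, 0.033, -0.0]
force: [0.5, -0.0, 0.1]
opening: 0.0006
gripper_force: 0.0
0.055 [(60.25, '-'), (73.75, '+')]
0.058 [(60.5, '-'), (65.0, '+'), (69.75, '-'), (73.75, '+')]
0.061 [(60.25, '-'), (65.25, '+'), (69.5, '-'), (73.5, '+')]
0.072 [(64.75, '+'), (70.25, '-')]
```

View pics/fin.png

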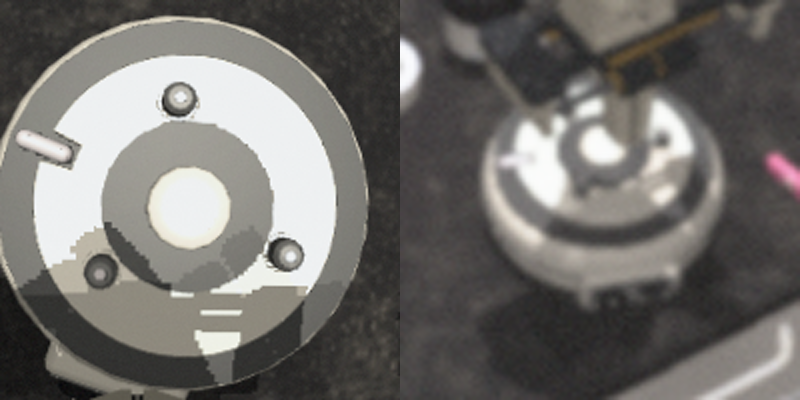

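The picture shows the key (45,145) standing centred in the notch, with the platter down on the flange and the gripper clear of it. The hair clip hasn't moved.

```bash
python3 -m jog '0 0 0 -0.02 0;0 0 0 -0.02 0;0 0 0 0 0;0 0 0 0 0;0 0 0 0 0'; python3 -c "
from plant import robot
print(robot.close_job())"
```

```text
t: 23.52
tool_pos: [0.4388, 0.3453, 0.2779]
orientation: [3.141, 0.033, -0.001]
force: [-0.1, -0.2, -0.9]
opening: 0.0006
gripper_force: 0.0
the job is handed in; nothing more can be done
None
```

The platter's notch is over the key and it is pressed fully home on the flange; the first push went about 4° too far, so I pushed it back before pressing, and the job was handed in at about 23.5 s with the gripper clear.

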